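# Find the switch that still snaps and mark it

## Robot

A 7-joint arm with a two-finger parallel gripper is mounted at the origin on a cart in front of the work surface, level with it; the furniture and walls round the work are solid. World frame = base frame: x ahead of the robot, y to its left, z up, the work surface at z = 0. Lengths are in m, angles in rad, forces in N, time in s.
With the tool pointing down it reaches from about 0.425 to 0.825 m from the base axis. Payload 3.6 kg.
Tool frame: the origin (TCP) lies on the centre line of the jaws, within the pads' length; the fingertips stand 17 mm ahead of it and the grasp point (between the pads) lies 2 mm behind it (tip_extent is the z of the fingertips in the tool frame, in m); z points along the fingers, y is the line along which they close (so a half turn about z gives the same grasp; the last joint's range is limited). The gripper opens to 85 mm and grips with 20 to 120 N. Pads are 22 mm wide; open, the fingers measure 114 mm over their backs; the gripper's body (76 mm by 85 mm) begins 54 mm behind the grasp point. The pads swing forward as they close: fully open they stand 13 mm farther back than shut.
Start: joints at [-1.331, 0.615, -0.013, 1.423, 0.008, 1.103, -0.04], TCP at [0.171, 0.627, 0.248] pointing down, gripper open.
Joint ranges: [-3.12, 3.12], [-0.3, 2.06], [-1.34, 1.32], [0.26, 2.42], [-1.36, 4.5], [0.01, 1.98], [-2.84, 2.84]. Speed limits (rad/s): [2.79, 2.79, 3.14, 3.14, 3.14, 3.14, 3.14].

## Interface

Orientations are given as a rotation vector (axis times angle).
In Python, from station import get_obs, camera, camera_model, close_job, outline_of, tip_extent gives the robot as it stands.
- The arm moves only by the tool move_arm, never from a script. Its argument "increments" is a list that holds one entry, the list of rows, each a list of 7 numbers: the shift along the tool's x, y, z in m, then the turn, a rotation vector about the tool's x, y, z in rad, then the finger opening in m, from 0 to 0.0854. In form: [[[dx, dy, dz, rx, ry, rz, grip], ...]]. A call has 1 to 12 rows; each row shifts and turns the commanded pose from where the row before left it, along the tool's axes as they then stand; what a row does not reach is not made up. A row lasts 1/12 s, in which the tool goes at most 41.7 mm and 7.16 degrees, less where a joint would pass 70% of its speed; a pose out of reach is approached as far as the arm can. A call with a gripper value outside its range is refused whole. The fingers move at their own pace and stop on an object; "squeeze" is the grip in N (left out, the last holds). Time passes only in rows, so rows that do not move let the fingers close. It gives the time, the measured TCP pose, the force, the opening and the grip force at its end, in the units of the state.
- get_obs(): the state, without advancing time (a new reading comes with each control period).
- camera(name): name is "scene" or "top" or "wrist"; returns the picture (384x512x3 uint8, blue, green, red); there is no depth.
- camera_model(name): a dict with "vertical_fov" (degrees; the focal length in pixels is half the picture's height over the tangent of half this angle, whatever the lens; pixels are square), "cx", "cy" (the principal point, pixels), "T" (4x4, takes a point from camera to world coordinates). Camera axes: x right, y up, looking along -z (the intrinsics and any distortion apply to the point x, -y, -z); pixel columns grow to the right and rows downward; lengths in m; the calibration is good to about 2 mm. A picture is of the moment at which its call begins: read the wrist's pose just before it. camera_model takes no time and is no camera call; for the wrist camera it gives the pose at the moment of the call.
- close_job(): hands the job in; it is judged then, once.
Trained networks look in the newest picture that a camera, given by its name, has taken for a name from the list of things; names that differ only in an ending like _2 or _b are one class to them, and where a whole thing is asked for, a point or a joint stands for the part that bears it (a point fixed in the world has none). Each returns a list of dicts, best first, with "conf" (0 to 1); they miss things now and then, are a little off and sometimes report something else, mostly with a low value. They report only what shows in the picture. A call takes as long as a camera call. They do not tell look-alikes from the thing itself.
- outline_of(name, camera): "mask" (384x512 bool, what is visible of it) and "at" ([column, row] in pixels, amid what is visible of it).
The state is a dict: "time": time; "q": joint angles; "dq": joint speeds; "effort": joint torques, N m; "eef_pos": TCP position; "orientation": TCP orientation; "ft_force": force on the tool from outside, world axes, zero at the start; "torque": the same for the moment, N m; "grip_width": finger opening in m; "finger_force": force on a finger pad.
Only numpy, scipy, OpenCV 4.12 (cv2) and the standard library are available. Lean on these libraries where they do the work, as an engineer would, in place of code of your own. Each camera call takes 0.05 s, during which the arm holds its last target. There are 200 camera calls.

## Task

Only one of the four green push-buttons on the test board still has its snap. Press them slowly and gently, one after another, until you feel one give way with a snap (never harder than about 10 N), and let go of each soft one well before it reaches its stop. Then slip the orange ring over the cap of the button that snapped, so that it lies flat on the housing round the cap, and leave the tube, tin and bottle alone.

Things in the scene. Friction and masses are not known exactly. Their poses are not given: they have to be found in the camera images.
- board: fixed grey test board, 104 x 270 (y) x 12 mm high; four switches stand on it in a row along its y axis, their caps 62 mm apart (at x = 0, y = -93, -31, 31, 93 mm). Origin at its underside in the middle of the row of caps (the board reaches from x = -36 to +68 mm), z up.
- ring: loose orange marking ring lying flat on the worktop, 42 mm outside, 29 mm hole, 14 mm high, 30 g. Origin at the centre of its underside, z up.
- switch_1: fixed push-button switch: grey oblong housing 68 x 34 x 40 mm high with a green round cap standing 14 mm out of its top; sides parallel to the board. Origin at its underside, straight below the cap (housing from x = -18 to +50 mm), z up; housing top at z = 40, cap top at z = 54 mm. All look alike; exactly one of the four snaps (its place on the board changes), the others are worn and soft.
- switch_2: fixed push-button switch: grey oblong housing 68 x 34 x 40 mm high with a green round cap standing 14 mm out of its top; sides parallel to the board. Origin at its underside, straight below the cap (housing from x = -18 to +50 mm), z up; housing top at z = 40, cap top at z = 54 mm. All look alike; exactly one of the four snaps (its place on the board changes), the others are worn and soft.
- switch_3: fixed push-button switch: grey oblong housing 68 x 34 x 40 mm high with a green round cap standing 14 mm out of its top; sides parallel to the board. Origin at its underside, straight below the cap (housing from x = -18 to +50 mm), z up; housing top at z = 40, cap top at z = 54 mm. All look alike; exactly one of the four snaps (its place on the board changes), the others are worn and soft.
- switch_4: fixed push-button switch: grey oblong housing 68 x 34 x 40 mm high with a green round cap standing 14 mm out of its top; sides parallel to the board. Origin at its underside, straight below the cap (housing from x = -18 to +50 mm), z up; housing top at z = 40, cap top at z = 54 mm. All look alike; exactly one of the four snaps (its place on the board changes), the others are worn and soft.
- cap_1: green cap of switch_1, 21 mm across. Origin on its axis, level with the housing top when not pressed; crown of its domed top 14 mm above. Moves straight down, springs back. Cap and plunger have a stiff spring between (1.5 N + 2 N per mm, 3 mm at most). A worn cap gives 1.5 to 2 N at once, then an even rise of 0.14 to 0.35 N per mm, no drop, stop of the plunger at 6.5 to 8 mm.
- cap_2: green cap of switch_2, 21 mm across. Origin on its axis, level with the housing top when not pressed; crown of its domed top 14 mm above. Moves straight down, springs back. Cap and plunger have a stiff spring between (1.5 N + 2 N per mm, 3 mm at most). A worn cap gives 1.5 to 2 N at once, then an even rise of 0.14 to 0.35 N per mm, no drop, stop of the plunger at 6.5 to 8 mm.
- cap_3: green cap of switch_3, 21 mm across. Origin on its axis, level with the housing top when not pressed; crown of its domed top 14 mm above. Moves straight down, springs back. Cap and plunger have a stiff spring between (1.5 N + 2 N per mm, 3 mm at most). A worn cap gives 1.5 to 2 N at once, then an even rise of 0.14 to 0.35 N per mm, no drop, stop of the plunger at 6.5 to 8 mm.
- cap_4: green cap of switch_4, 21 mm across. Origin on its axis, level with the housing top when not pressed; crown of its domed top 14 mm above. Moves straight down, springs back. Cap and plunger have a stiff spring between (1.5 N + 2 N per mm, 3 mm at most). A worn cap gives 1.5 to 2 N at once, then an even rise of 0.14 to 0.35 N per mm, no drop, stop of the plunger at 6.5 to 8 mm.
- key_1 (a joint): plunger under cap_1, in m: 0 released, grows as the cap is pressed, stop at 0.006. A sound key, felt at the cap: 1.5 N at first, up to about 6.5 N at 2.5 mm while the plunger stands still, then it snaps through: the force falls to about 2 N at 6 mm of cap travel and rises again beyond.
- key_2 (a joint): plunger under cap_2, in m: 0 released, grows as the cap is pressed, stop at 0.006. A sound key, felt at the cap: 1.5 N at first, up to about 6.5 N at 2.5 mm while the plunger stands still, then it snaps through: the force falls to about 2 N at 6 mm of cap travel and rises again beyond.
- key_3 (a joint): plunger under cap_3, in m: 0 released, grows as the cap is pressed, stop at 0.006. A sound key, felt at the cap: 1.5 N at first, up to about 6.5 N at 2.5 mm while the plunger stands still, then it snaps through: the force falls to about 2 N at 6 mm of cap travel and rises again beyond.
- key_4 (a joint): plunger under cap_4, in m: 0 released, grows as the cap is pressed, stop at 0.006. A sound key, felt at the cap: 1.5 N at first, up to about 6.5 N at 2.5 mm while the plunger stands still, then it snaps through: the force falls to about 2 N at 6 mm of cap travel and rises again beyond.
- crown_1 (a point): middle of the top of cap_1 when not pressed, 54 mm above the underside of switch_1 (to within 0.3 mm); fixed to the housing.
- crown_2 (a point): middle of the top of cap_2 when not pressed, 54 mm above the underside of switch_2 (to within 0.3 mm); fixed to the housing.
- crown_3 (a point): middle of the top of cap_3 when not pressed, 54 mm above the underside of switch_3 (to within 0.3 mm); fixed to the housing.
- crown_4 (a point): middle of the top of cap_4 when not pressed, 54 mm above the underside of switch_4 (to within 0.3 mm); fixed to the housing.
- tube_1: loose white ointment tube with a red cap lying flat, 48 x 164 x 31 mm, bystander. Origin under its middle.
- tin_round: loose small round grey tin, 56 mm wide, 28 mm high, bystander. Origin at the centre of its underside.
- bottle_1: loose small white bottle with a white ribbed cap, 48 mm wide, 86 mm high, bystander. Origin at the centre of its underside.
Mind the look-alikes: they are no part of the job. Of the things like the ring, leave any that is turquoise or white; of the rest the smaller one is meant.

How it is judged:
By the outcome, as a careful person would: the job done as asked, in the order asked, and still so for the second after the job is handed in, with the robot touching nothing.
It also fails if it takes over 72 s, if anything falls off the work surface, if the arm or the gripper's body presses on something with over 40 N, if the wrist force passes 120 N, or if a joint passes its speed limit or range.

## Working session

There is one attempt and no reset: what is moved stays moved. The work goes in short steps, Python scripts to look and compute and a tool call to move; the robot and the scene stay as the last step left them, time stands still between calls to the robot, and variables do not carry over. Pictures are saved under pics/ and viewed, at most 10 in all, crops included, and the job is handed in when it is done.

Besides the shell and the picture viewer there is one more tool, called as name(argument=value, ...), one argument or row to a line, values as JSON. move_arm: Moves the arm, as the interface text tells. Its arguments: {"type":"object","properties":{"increments":{"type":"array"},"squeeze":{"type":"number"}},"required":["increments"]}

```bash
mkdir -p pics; ls; cat > h.py <<'E'
import numpy as np, cv2
from station import *
from scipy.spatial.transform import Rotation as R
def ray(m,u,v):
    f=192/np.tan(np.radians(m["vertical_fov"])/2); T=np.array(m["T"])
    d=T[:3,:3]@np.array([(u-m["cx"])/f,-(v-m["cy"])/f,-1.]); return T[:3,3],d
def at_z(m,u,v,z):
    o,d=ray(m,u,v); return o+d*(z-o[2])/d[2]
def proj(m,p):
    f=192/np.tan(np.radians(m["vertical_fov"])/2); T=np.array(m["T"])
    c=T[:3,:3].T@(np.array(p)-T[:3,3]); return m["cx"]-f*c[0]/c[2], m["cy"]+f*c[1]/c[2]
def show(names,out):
    cv2.imwrite(out,np.hstack(names))
E
python3 - <<'E'
from h import *
np.set_printoptions(precision=4,suppress=True)
o=get_obs(); print({k:np.round(v,4) for k,v in o.items()}); print(tip_extent() if callable(tip_extent) else tip_extent)
for c in("top","scene"):
    im=camera(c); m=camera_model(c); print(c,m)
    cv2.imwrite(f"pics/{c}0.png",im)
    for n in("ring","cap_1","switch_1","board"):
        for d in outline_of(n,c)[:6]:
            u,v=d["at"]; z={"ring":.007,"cap_1":.066,"switch_1":.052,"board":.012}[n]
            print(n,round(d["conf"],2),np.round([u,v]),d["mask"].sum(),at_z(m,u,v,z))
E
```

```text
pics
{'time': np.float64(0.0), 'q': array([-1.3305,  0.6159, -0.0126,  1.4249,  0.0081,  1.1034, -0.0404]), 'dq': array([-0.0003,  0.0007,  0.0028, -0.0012, -0.0012,  0.0004, -0.0015]), 'effort': array([ -0.0004, -46.9215,   0.2591, -17.1036,   0.01  ,   0.0098,
         0.    ]), 'eef_pos': array([0.1711, 0.6263, 0.2471]), 'orientation': array([-0.4176, -3.1134,  0.004 ]), 'ft_force': array([-1.1202,  0.1128, -0.5556]), 'torque': array([-0.0589,  0.0452,  0.061 ]), 'finger_force': np.float64(0.0), 'grip_width': np.float64(0.0851)}
0.017
top {'vertical_fov': 54.62456281122305, 'cx': 258.54749852625827, 'cy': 191.81595839708612, 'T': array([[-0.0103,  0.996 , -0.0887,  0.4496],
       [-0.9999, -0.0112, -0.0105, -0.0572],
       [-0.0115,  0.0886,  0.996 ,  0.9236],
       [ 0.    ,  0.    ,  0.    ,  1.    ]])}
ring 0.7 [332. 185.] 513 [ 0.5469 -0.2286  0.007 ]
ring 0.57 [174. 226.] 110 [0.4479 0.1613 0.007 ]
ring 0.55 [172. 194.] 255 [0.527  0.1678 0.007 ]
ring 0.48 [199. 198.] 225 [0.5163 0.1001 0.007 ]
ring 0.42 [137. 220.] 180 [0.4655 0.2542 0.007 ]
ring 0.31 [255. 169.] 452 [ 0.
[... 931 characters left out ...]
007 ]
ring 0.59 [199. 307.] 331 [0.464  0.2297 0.007 ]
ring 0.21 [322. 136.] 542 [ 0.531  -0.4125  0.007 ]
cap_1 0.64 [287. 162.] 487 [ 0.5172 -0.1779  0.066 ]
cap_1 0.6 [254. 175.] 62 [ 0.5553 -0.0897  0.066 ]
cap_1 0.58 [235. 188.] 60 [ 0.5653 -0.0261  0.066 ]
cap_1 0.36 [287. 154.] 30 [ 0.5325 -0.2043  0.066 ]
switch_1 0.83 [272. 171.] 489 [ 0.5368 -0.143   0.052 ]
switch_1 0.78 [286. 162.] 457 [ 0.5287 -0.193   0.052 ]
switch_1 0.76 [251. 180.] 538 [ 0.5606 -0.0817  0.052 ]
switch_1 0.71 [230. 192.] 569 [ 0.5768 -0.0216  0.052 ]
switch_1 0.61 [234. 187.] 48 [ 0.5792 -0.0413  0.052 ]
board 0.67 [260. 196.] 1259 [ 0.5358 -0.0841  0.012 ]
board 0.58 [229. 193.] 543 [ 0.6054 -0.0498  0.012 ]
```

```bash
python3 - <<'E'
import cv2,numpy as np
t=cv2.imread("pics/top0.png");s=cv2.imread("pics/scene0.png")
a=cv2.resize(t[140:260,110:410],(800,320),interpolation=cv2.INTER_CUBIC)
b=cv2.resize(s[110:330,150:450],(382,280),interpolation=cv2.INTER_CUBIC); 
c=cv2.resize(s[120:330,160:340],(240,280),interpolation=cv2.INTER_CUBIC)
o=np.zeros((600,800,3),np.uint8);o[:320]=a;o[320:,:382]=b
o[320:,400:780]=cv2.resize(t,(380,280));cv2.imwrite("pics/a.png",o)
E
```

```text
(no output)
```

View pics/a.png

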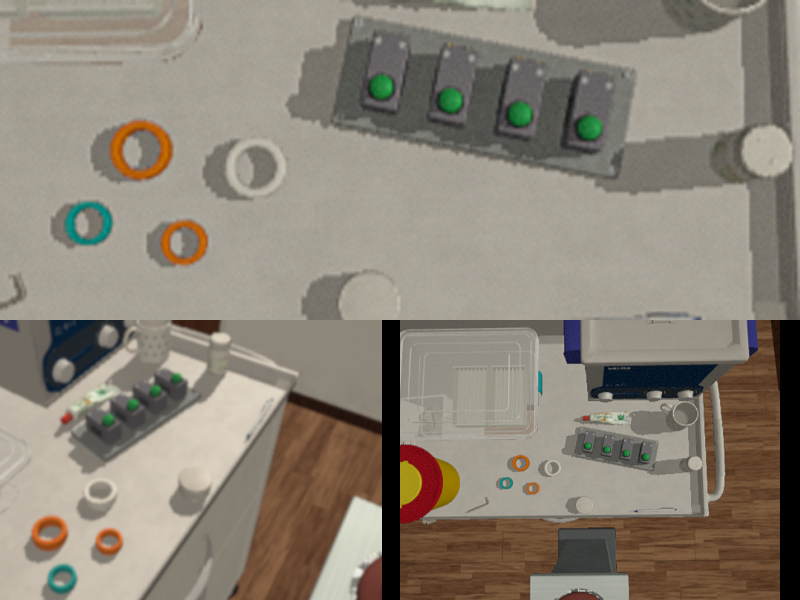

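Rings seen in the top view are: the small orange one (~179,231), the large orange one (~163,196), turquoise (~143,224) and white (~206,202). The white bottles and the tin are also round and pale. By the description the meant one is the small orange at ~(179,231). The four green caps lie at about (253,173), (279,178), (305,183) and (331,188).

```bash
cat >> h.py <<'E'
def blobs(im,lo,hi,amin=15):
    h=cv2.cvtColor(im,cv2.COLOR_BGR2HSV); k=cv2.inRange(h,np.array(lo),np.array(hi))
    n,l,st,c=cv2.connectedComponentsWithStats(k)
    return [(c[i],st[i],l==i) for i in range(1,n) if st[i][4]>=amin]
GREEN=((50,120,40),(75,255,255)); ORANGE=((5,150,100),(20,255,255))
E
python3 - <<'E'
from h import *
np.set_printoptions(precision=4,suppress=True)
for c in("top","scene"):
    im=cv2.imread(f"pics/{c}0.png"); m=camera_model(c)
    for n,col,z in(("g",GREEN,.061),("o",ORANGE,.010)):
        for b in blobs(im,*col):
            u,v=b[1][0]+(b[1][2]-1)/2,b[1][1]+(b[1][3]-1)/2
            print(c,n,b[0],b[1][2:],at_z(m,*b[0],z),at_z(m,u,v,z))
    if c=="top": m0=m
E
```

```text
top g [296.6    133.7333] [ 6  5 15] [ 0.663  -0.1392  0.061 ] [ 0.6647 -0.139   0.061 ]
top g [252.7015 172.209 ] [ 9  9 67] [ 0.5726 -0.0348  0.061 ] [ 0.5731 -0.0355  0.061 ]
top g [278.6154 177.2923] [ 9  9 65] [ 0.5599 -0.0953  0.061 ] [ 0.5606 -0.0962  0.061 ]
top g [304.4265 182.4559] [10 10 68] [ 0.5471 -0.1552  0.061 ] [ 0.547  -0.1554  0.061 ]
top g [330.6338 187.6901] [10 10 71] [ 0.5342 -0.2158  0.061 ] [ 0.5346 -0.2155  0.061 ]
top o [162.2545 195.9136] [ 24  21 220] [0.5235 0.1907 0.01  ] [0.5233 0.1901 0.01  ]
top o [ 52.    199.625] [11 23 24] [0.5173 0.4646 0.01  ] [0.5164 0.4671 0.01  ]
top o [ 22.9524 205.5714] [13 18 21] [0.5033 0.5365 0.01  ] [0.5011 0.5387 0.01  ]
top o [ 25.625 232.5  ] [14 32 32] [0.4369 0.5268 0.01  ] [0.437  0.5345 0.01  ]
top o [178.4454 230.437 ] [ 18  16 119] [0.4382 0.1498 0.01  ] [0.438  0.1496 0.01  ]
top o [ 51.5294 245.    ] [ 9 17 17] [0.4058 0.4614 0.01  ] [0.4058 0.4627 0.01  ]
top o [  6.1667 253.1667] [15 10 18] [0.387  0.5725 0.01  ] [0.3862 0.5704 0.01  ]
scene g [288.0625 155.5625] [ 7  6 32] [ 0.5306 -0.2077  0.061 ] [ 0.5308 -0.2079  0.061 ]
scene g [271.9091 165.0909] [ 7  7 44] [ 0.5439 -0.1512  0.061 ] [ 0.5439 -0.1516  0.061 ]
scene g [253.9796 176.3061] [ 7  8 49] [ 0.5564 -0.0903  0.061 ] [ 0.556  -0.0898  0.061 ]
scene g [234.6481 188.2593] [ 8  8 54] [ 0.5693 -0.0297  0.061 ] [ 0.5691 -0.0288  0.061 ]
scene o [188.5244 277.2648] [ 26  26 389] [0.5225 0.1918 0.01  ] [0.5222 0.1922 0.01  ]
scene o [235.305 283.88 ] [ 20  19 200] [0.4356 0.1526 0.01  ] [0.4352 0.1527 0.01  ]
scene o [ 54.1096 352.976 ] [103  47 292] [0.6093 0.4331 0.01  ] [0.603  0.4431 0.01  ]
```

```bash
cat >> h.py <<'E'
def inc(p,yaw=None,o=None):
    """shift in tool axes to world point p, and turn about tool z to bring tool y to world yaw (mod pi)"""
    o=o or get_obs(); Rm=R.from_rotvec(o["orientation"]).as_matrix()
    d=Rm.T@(np.array(p)-o["eef_pos"]); 
    ty=Rm[:,1]; a=np.arctan2(ty[1],ty[0]); r=None
    if yaw is not None: r=-(((yaw-a)+np.pi/2)%np.pi-np.pi/2)
    return np.round(d,4),r,Rm
E
python3 - <<'E'
from h import *
np.set_printoptions(precision=4,suppress=True)
w=camera("wrist");m=camera_model("wrist");print(m)
s=cv2.imread("pics/scene0.png")
o=np.zeros((600,800,3),np.uint8);o[:384,:512]=s;o[384:,:288]=cv2.resize(w,(288,216))
t=cv2.imread("pics/top0.png")[130:384,0:200];o[0:356,520:]=cv2.resize(t,(280,356));cv2.imwrite("pics/b.png",o)
print(proj(camera_model("top"),get_obs()["eef_pos"]),inc([.55,-.1,.25],1.36)[:3])
E
```

```text
{'vertical_fov': 70.38046218320923, 'cx': 261.9572965804879, 'cy': 192.48647019602024, 'T': array([[ 0.2642, -0.9263, -0.2685,  0.104 ],
       [ 0.9645,  0.2538,  0.0737,  0.6453],
       [-0.0001, -0.2784,  0.9605,  0.374 ],
       [ 0.    ,  0.    ,  0.    ,  1.    ]])}
(np.float64(-123.61415302858558), np.float64(387.4022786578836)) (array([-0.5569, -0.6014, -0.0016]), np.float64(-0.05594103800339689), array([[-0.9646,  0.2636, -0.    ],
       [ 0.2636,  0.9646, -0.0001],
       [-0.    , -0.0001, -1.    ]]))
```

View pics/b.png

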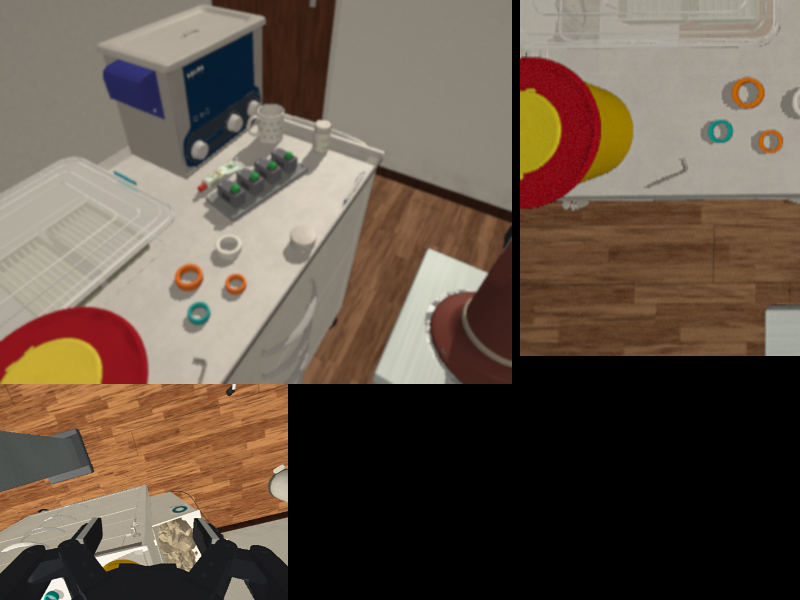

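```bash
python3 - <<'E'
from h import *
np.set_printoptions(precision=3,suppress=True)
def tri(a,b):
    o1,d1=ray(camera_model("top"),*a);o2,d2=ray(camera_model("scene"),*b)
    s=np.linalg.lstsq(np.c_[d1,-d2],o2-o1,rcond=None)[0];return o1+s[0]*d1,o2+s[1]*d2
print(tri((12,223),(57,370)), tri((57,216),(147,345)))
m=camera_model("top")
for z in(.2,.25,.3): print(z,at_z(m,57,223,z))
E
```

```text
(array([0.459, 0.451, 0.174]), array([0.465, 0.457, 0.178])) (array([0.473, 0.385, 0.128]), array([0.434, 0.36 , 0.113]))
0.2 [0.457 0.344 0.2  ]
0.25 [0.457 0.317 0.25 ]
0.3 [0.456 0.289 0.3  ]
```

The small orange ring is at scene (235,284) and the caps are in a row at scene (235,188) to (288,156). A sharps bin (lid about 0.18 m high, near x .46, y .45) stands on the way, so I go over it at z 0.30.

move_arm(
  increments=[
    [[-0.03, -0.0225, -0.0053, 0, 0, 0, 0], [-0.03, -0.0225, -0.0053, 0, 0, 0, 0], [-0.03, -0.0225, -0.0053, 0, 0, 0, 0], [-0.03, -0.0225, -0.0053, 0, 0, 0, 0], [-0.03, -0.0225, -0.0053, 0, 0, 0, 0], [-0.03, -0.0225, -0.0053, 0, 0, 0, 0], [-0.03, -0.0225, -0.0053, 0, 0, 0, 0], [-0.03, -0.0225, -0.0053, 0, 0, 0, 0], [-0.03, -0.0225, -0.0053, 0, 0, 0, 0], [-0.03, -0.0225, -0.0053, 0, 0, 0, 0]],
  ],
  squeeze=20,
)

```text
time: 1.38
eef_pos: [0.4023, 0.3293, 0.3019]
orientation: [0.418, 3.113, 0.001]
ft_force: [0.2, 0.1, -0.0]
grip_width: -0.0001
finger_force: 0.0
```

move_arm(
  increments=[
    [[-0.022, -0.029, 0.0084, 0, 0, 0, 0], [-0.022, -0.029, 0.0084, 0, 0, 0, 0], [-0.022, -0.029, 0.0084, 0, 0, 0, 0], [-0.022, -0.029, 0.0084, 0, 0, 0, 0], [-0.022, -0.029, 0.0084, 0, 0, 0, 0], [0, 0, 0, 0, 0, 0, 0], [0, 0, 0, 0, 0, 0, 0]],
  ],
)

```text
time: 1.97
eef_pos: [0.47, 0.1591, 0.2591]
orientation: [-0.428, -3.112, 0.002]
ft_force: [-0.4, 0.9, -0.2]
grip_width: -0.0003
finger_force: 0.0
```

```bash
python3 - <<'E'
from h import *
np.set_printoptions(precision=4,suppress=True)
print(tip_extent())
m=camera_model("wrist");im=camera("wrist");cv2.imwrite("pics/w1.png",im);print(m)
for b in blobs(im,*ORANGE,40):
    c,r=cv2.minEnclosingCircle(np.argwhere(b[2])[:,::-1].astype(np.float32))
    print(c,r,b[1],at_z(m,*c,.010)); f=192/np.tan(np.radians(m["vertical_fov"])/2)
for d in outline_of("ring","wrist")[:6]: print(d["conf"],d["at"],at_z(m,*d["at"],.01))
print(inc([.585,-.125,.25],None))
E
```

```text
Traceback (most recent call last):
TypeError: 'float' object is not callable
```

```bash
python3 - <<'E'
from h import *
np.set_printoptions(precision=4,suppress=True)
print(tip_extent)
m=camera_model("wrist");im=camera("wrist");cv2.imwrite("pics/w1.png",im);print(m)
for b in blobs(im,*ORANGE,40):
    c,r=cv2.minEnclosingCircle(np.argwhere(b[2])[:,::-1].astype(np.float32))
    print(c,r,b[1],at_z(m,*c,.010)); f=192/np.tan(np.radians(m["vertical_fov"])/2)
for d in outline_of("ring","wrist")[:6]: print(d["conf"],d["at"],at_z(m,*d["at"],.01))
print(inc([.585,-.125,.25],None))
E
```

```text
0.017
{'vertical_fov': 70.38046218320923, 'cx': 261.9572965804879, 'cy': 192.48647019602024, 'T': array([[ 0.2704, -0.9248, -0.2677,  0.4029],
       [ 0.9628,  0.2593,  0.0765,  0.178 ],
       [-0.0013, -0.2784,  0.9605,  0.3848],
       [ 0.    ,  0.    ,  0.    ,  1.    ]])}
(13.5, 4.5) 14.23034954071045 [  0   0  28  10 138] [ 0.2019 -0.0746  0.01  ]
(18.45833396911621, 9.916666984558105) 20.15079116821289 [  0   0  39  19 224] [ 0.2085 -0.0717  0.01  ]
(50.0, 1.0) 10.049975395202637 [40  0 21  7 93] [ 0.2104 -0.0308  0.01  ]
(43.0, 35.5) 48.127532958984375 [   0    1   86   59 2121] [ 0.2412 -0.0566  0.01  ]
(313.5, 35.0) 109.25782012939453 [ 210    0  208   71 4140] [0.3307 0.2635 0.01  ]
(108.0, 31.5) 19.319778442382812 [ 89  25  39  21 441] [0.2589 0.0222 0.01  ]
(78.0528564453125, 93.81851959228516) 85.61543273925781 [   0   38  163   92 5193] [ 0.3145 -0.0456  0.01  ]
(2.5, 69.5) 6.96429443359375 [ 0 63  9 14 90] [ 0.262  -0.1249  0.01  ]
(166.5, 84.5) 8.276573181152344 [159  81  16   9  57] [0.335  0.0691 0.01  ]
(108.0, 103.5) 23.900936126708984 [85 97 47 14 95] [ 0.336  -0.0132  0.01  ]
(249.5294189453125, 145.7058868408203) 15.370494842529297 [235 131  30  31 397] [0.4387 0.1498 0.01  ]
(292.97418212890625, 196.30252075195312) 19.604825973510742 [274 177  39  39 676] [0.5249 0.1896 0.01  ]
0.75 [293.2, 207.9] [0.5421 0.1857 0.01  ]
0.7 [305.8, 137.1] [0.4482 0.2264 0.01  ]
0.69 [238.9, 144.1] [0.4327 0.1365 0.01  ]
0.61 [15.0, 287.8] [ 0.5534 -0.2745  0.01  ]
0.56 [213.0, 213.2] [0.5184 0.0705 0.01  ]
(array([-0.1874, -0.2474,  0.0092]), None, array([[-0.9649,  0.2628,  0.0001],
       [ 0.2628,  0.9649,  0.001 ],
       [ 0.0002,  0.001 , -1.    ]]))
```

View pics/w1.png

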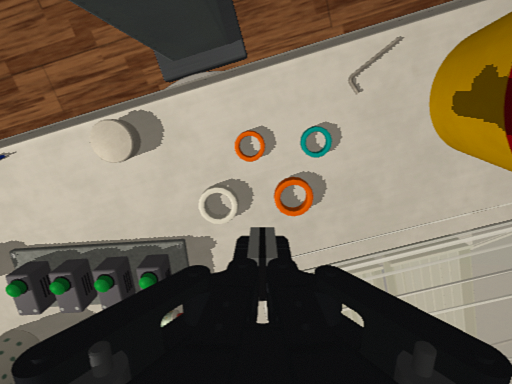

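The wrist view shows the small orange ring at (249,146), the big orange at (293,196), turquoise at (316,141), white at (218,205) and the tin at (114,140). At this range the radii of 15.4 and 19.6 px mean about 43 and 54 mm across, so the small ring at world (.438,.150) is confirmed as the one.

move_arm(
  increments=[
    [[-0.0234, -0.0309, 0.0012, 0, 0, 0, 0], [-0.0234, -0.0309, 0.0012, 0, 0, 0, 0], [-0.0234, -0.0309, 0.0012, 0, 0, 0, 0], [-0.0234, -0.0309, 0.0012, 0, 0, 0, 0], [-0.0234, -0.0309, 0.0012, 0, 0, 0, 0], [-0.0234, -0.0309, 0.0012, 0, 0, 0, 0], [-0.0234, -0.0309, 0.0012, 0, 0, 0, 0], [-0.0234, -0.0309, 0.0012, 0, 0, 0, 0], [0, 0, 0, 0, 0, 0, 0], [0, 0, 0, 0, 0, 0, 0]],
  ],
)

```text
time: 2.9
eef_pos: [0.5854, -0.127, 0.2495]
orientation: [0.421, 3.113, -0.001]
ft_force: [0.2, 1.3, -0.6]
grip_width: 0.0
finger_force: 0.0
```

```bash
python3 - <<'E'
from h import *
np.set_printoptions(precision=4,suppress=True)
m=camera_model("wrist");im=camera("wrist");cv2.imwrite("pics/w2.png",im);print(get_obs()["eef_pos"])
P=[]
for b in blobs(im,*GREEN,60):
    c,r=cv2.minEnclosingCircle(np.argwhere(b[2])[:,::-1].astype(np.float32))
    print(c,r,b[1],b[0],at_z(m,*c,.060),at_z(m,*c,.066))
E
```

```text
[ 0.5852 -0.1242  0.2496]
(336.0, 144.3333282470703) 10.138038635253906 [326 136  21  19 307] [336.0749 144.6319] [ 0.5734 -0.0358  0.06  ] [ 0.5724 -0.0372  0.066 ]
(282.61865234375, 147.8728790283203) 9.619576454162598 [273 139  20  19 285] [282.6035 147.9228] [ 0.561  -0.0958  0.06  ] [ 0.5602 -0.096   0.066 ]
(229.03030395507812, 151.01515197753906) 9.463006019592285 [220 142  19  19 283] [229.2014 150.9717] [ 0.548  -0.1563  0.06  ] [ 0.5475 -0.1554  0.066 ]
(176.5, 154.0) 9.962529182434082 [167 145  20  19 300] [176.3933 154.2433] [ 0.5351 -0.216   0.06  ] [ 0.5348 -0.2139  0.066 ]
```

View pics/w2.png

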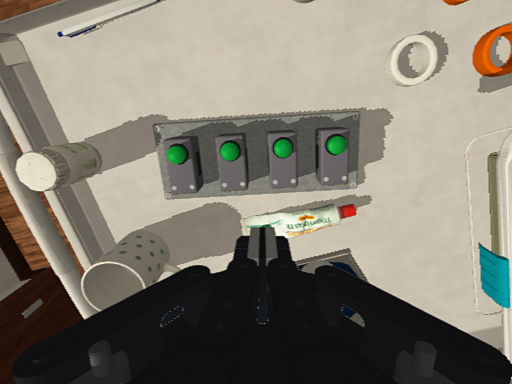

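The wrist view shows the four caps at (336,144), (283,148), (229,151) and (176,154), agreeing with the top camera and with the 62 mm pitch. The tube lies behind the board, the bottle at the left and a mug at the lower left. I go to the first cap (.573,-.035).

move_arm(
  increments=[
    [[0.0116, 0.0278, 0, 0, 0, 0, 0], [0.0116, 0.0278, 0, 0, 0, 0, 0], [0.0116, 0.0278, 0, 0, 0, 0, 0], [0, 0, 0.0374, 0, 0, 0, 0], [0, 0, 0.0374, 0, 0, 0, 0], [0, 0, 0.0374, 0, 0, 0, 0], [0, 0, 0.0374, 0, 0, 0, 0], [0, 0, 0, 0, 0, 0, 0], [0, 0, 0, 0, 0, 0, 0]],
  ],
)

```text
time: 3.7
eef_pos: [0.5718, -0.0331, 0.0992]
orientation: [-0.411, -3.11, -0.002]
ft_force: [1.0, -0.2, 0.5]
grip_width: -0.0001
finger_force: 0.0
```

```bash
python3 - <<'E'
from h import *
np.set_printoptions(precision=4,suppress=True)
for i in range(3): camera("scene"); o=get_obs(); print(o["eef_pos"],o["ft_force"],o["grip_width"])
print(inc([.5734,-.0347,.086])[0])
cv2.imwrite("pics/w3.png",camera("wrist"))
E
```

```text
[ 0.5738 -0.034   0.1013] [-0.0692 -0.5373  0.9887] -0.00011119066310060527
[ 0.5749 -0.0347  0.1025] [0.3784 0.2891 0.629 ] 0.0002878585310740946
[ 0.5752 -0.0352  0.103 ] [ 0.7386  0.0965 -0.4082] 7.567439172856176e-05
[0.002 0.    0.017]
```

```bash
cat >> h.py <<'E'
def samp(n=4):
    P=[];F=[]
    for i in range(n):
        camera("top"); o=get_obs(); P.append(o["eef_pos"]); F.append(o["ft_force"])
    P=np.array(P);F=np.array(F)
    print("t",round(float(o["time"]),2),"pos",P.mean(0).round(4),"sd",P.std(0).round(4),"F",F.mean(0).round(2),"Fz",F[:,2].round(2)); return P.mean(0),F.mean(0)
E
python3 - <<'E'
from h import *
samp(5)
E
```

```text
t 4.15 pos [ 0.5742 -0.0361  0.1021] sd [0.0004 0.0001 0.0006] F [ 0.19 -0.21 -0.16] Fz [-0.23  0.52  0.18 -1.06 -0.23]
```

move_arm(
  increments=[
    [[0, 0, 0.004, 0, 0, 0, 0], [0, 0, 0.004, 0, 0, 0, 0], [0, 0, 0.004, 0, 0, 0, 0], [0, 0, 0.002, 0, 0, 0, 0], [0, 0, 0.001, 0, 0, 0, 0], [0, 0, 0.001, 0, 0, 0, 0], [0, 0, 0.001, 0, 0, 0, 0], [0, 0, 0, 0, 0, 0, 0], [0, 0, 0, 0, 0, 0, 0]],
  ],
)

```text
time: 4.9
eef_pos: [0.5732, -0.0362, 0.0832]
orientation: [0.418, 3.114, -0.0]
ft_force: [-0.5, -0.2, -0.7]
grip_width: -0.0003
finger_force: 0.0
```

```bash
python3 -c "
from h import *
samp(5)"
```

```text
t 5.15 pos [ 0.5732 -0.0362  0.0832] sd [0. 0. 0.] F [-0.35  0.07  0.2 ] Fz [ 0.77 -0.23  0.35 -0.22  0.35]
```

move_arm(
  increments=[
    [[0, 0, 0.0005, 0, 0, 0, 0], [0, 0, 0.0005, 0, 0, 0, 0], [0, 0, 0.0005, 0, 0, 0, 0], [0, 0, 0.0005, 0, 0, 0, 0], [0, 0, 0, 0, 0, 0, 0]],
  ],
)

```text
time: 5.57
eef_pos: [0.5733, -0.0362, 0.0814]
orientation: [0.418, 3.113, 0.0]
ft_force: [-0.4, 0.4, 4.4]
grip_width: 0.0001
finger_force: 2.0
```

```bash
python3 -c "
from h import *
samp(5)"
```

```text
t 5.82 pos [ 0.5733 -0.0362  0.0814] sd [0. 0. 0.] F [-0.84  0.02  3.96] Fz [3.9  4.77 3.53 3.6  3.99]
```

move_arm(
  increments=[
    [[0, 0, 0.0004, 0, 0, 0, 0], [0, 0, 0.0004, 0, 0, 0, 0], [0, 0, 0, 0, 0, 0, 0]],
  ],
)

```text
time: 6.07
eef_pos: [0.5733, -0.0362, 0.0805]
orientation: [0.418, 3.113, 0.0]
ft_force: [-1.0, -0.4, 5.8]
grip_width: 0.0001
finger_force: 2.9
```

```bash
python3 -c "
from h import *
samp(4)"
```

```text
t 6.27 pos [ 0.5733 -0.0362  0.0806] sd [0. 0. 0.] F [-0.49 -0.11  5.66] Fz [5.2  5.54 5.41 6.48]
```

move_arm(
  increments=[
    [[0, 0, 0.0003, 0, 0, 0, 0], [0, 0, 0.0003, 0, 0, 0, 0], [0, 0, 0.0003, 0, 0, 0, 0], [0, 0, 0, 0, 0, 0, 0]],
  ],
)

```text
time: 6.6
eef_pos: [0.5733, -0.0362, 0.0796]
orientation: [0.418, 3.113, 0.0]
ft_force: [-0.9, -0.5, 5.7]
grip_width: -0.0002
finger_force: 2.6
```

```bash
python3 -c "
from h import *
samp(4)"
```

```text
t 6.8 pos [ 0.5733 -0.0362  0.0796] sd [0. 0. 0.] F [-1.    0.23  5.39] Fz [5.55 5.5  5.5  5.03]
```

move_arm(
  increments=[
    [[0, 0, 0.0004, 0, 0, 0, 0], [0, 0, 0.0004, 0, 0, 0, 0], [0, 0, 0.0004, 0, 0, 0, 0], [0, 0, 0.0004, 0, 0, 0, 0], [0, 0, 0.0004, 0, 0, 0, 0], [0, 0, 0.0004, 0, 0, 0, 0], [0, 0, 0, 0, 0, 0, 0]],
  ],
)

```text
time: 7.38
eef_pos: [0.5732, -0.0362, 0.0767]
orientation: [-0.418, -3.114, 0.0]
ft_force: [0.6, -0.1, 1.8]
grip_width: -0.0005
finger_force: 0.9
```

```bash
python3 -c "
from h import *
samp(4)"
```

```text
t 7.58 pos [ 0.5732 -0.0362  0.0768] sd [0.     0.     0.0001] F [ 0.11 -0.11  1.6 ] Fz [1.64 2.36 1.16 1.23]
```

The first key snapped: the force rose at 2 N/mm to about 6.5 N, then fell to 1.6 N. This is the sound one, at (.573,-.036), so the others needn't be pressed. I lift off and go to the ring.

move_arm(
  increments=[
    [[0, 0, -0.0015, 0, 0, 0, 0], [0, 0, -0.0015, 0, 0, 0, 0], [0, 0, -0.002, 0, 0, 0, 0], [0, 0, -0.005, 0, 0, 0, 0], [0, 0, -0.03, 0, 0, 0, 0], [0, 0, -0.03, 0, 0, 0, 0], [0.0298, 0.0241, -0.013, 0, 0, 0, 0.056], [0.0298, 0.0241, 0, 0, 0, 0, 0.056], [0.0298, 0.0241, 0, 0, 0, 0, 0.056], [0.0298, 0.0241, 0, 0, 0, 0, 0.056], [0.0298, 0.0241, 0, 0, 0, 0, 0.056], [0.0298, 0.0241, 0, 0, 0, 0, 0.056]],
  ],
)

```text
time: 8.58
eef_pos: [0.4372, 0.1514, 0.1602]
orientation: [-0.418, -3.113, 0.0]
ft_force: [0.6, 0.9, 0.4]
grip_width: 0.0562
finger_force: 0.0
```

move_arm(
  increments=[
    [[0, 0, 0, 0, 0, -0.056, 0.056], [0, 0, 0, 0, 0, 0, 0.056], [0, 0, 0, 0, 0, 0, 0.056], [0, 0, 0, 0, 0, 0, 0.056]],
  ],
)

```text
time: 8.92
eef_pos: [0.4395, 0.149, 0.1601]
orientation: [0.336, 3.123, -0.001]
ft_force: [0.7, -0.7, 0.6]
grip_width: 0.0558
finger_force: 0.0
```

```bash
cat > r.py <<'E'
from h import *
np.set_printoptions(precision=4,suppress=True)
import sys
samp(3)
m=camera_model("wrist");im=camera("wrist");cv2.imwrite(sys.argv[1],im)
bs=[b for b in blobs(im,*ORANGE,150)]
for b in bs:
    pts=np.argwhere(b[2])[:,::-1].astype(np.float32); c,r=cv2.minEnclosingCircle(pts)
    print(c,r,b[1],at_z(m,*c,.012),at_z(m,*c,.014))
o=get_obs();print(o["grip_width"],inc([.4385,.150,.018],1.362)[:2])
E
python3 r.py pics/w4.png
```

```text
t 9.07 pos [0.4396 0.1489 0.16  ] sd [0.0001 0.0001 0.    ] F [-0.09 -0.05  0.35] Fz [ 1.3   0.11 -0.36]
(31.577320098876953, 24.783504486083984) 34.63008499145508 [   0    1   67   39 1060] [ 0.2537 -0.0201  0.012 ] [ 0.2545 -0.0188  0.014 ]
(296.8876647949219, 28.094877243041992) 48.15803146362305 [ 249    0   97   52 1669] [0.3066 0.2096 0.012 ] [0.307  0.2093 0.014 ]
(406.5, 15.5) 60.51869201660156 [347   0 119  32 942] [0.3175 0.3056 0.012 ] [0.3179 0.3046 0.014 ]
(103.5, 22.5) 18.06941032409668 [ 86  15  36  20 379] [0.2656 0.043  0.012 ] [0.2664 0.0439 0.014 ]
(74.0, 79.0) 82.2922592163086 [   0   31  149   85 3885] [ 0.3036 -0.0012  0.012 ] [ 0.3041 -0.      0.014 ]
(315.5, 41.5) 44.14191436767578 [272  32  88  20 525] [0.3207 0.2241 0.012 ] [0.321  0.2237 0.014 ]
(267.0, 69.0) 112.17852783203125 [ 157   44  221   50 1957] [0.3337 0.1767 0.012 ] [0.3339 0.1766 0.014 ]
(145.0, 74.0) 15.03339672088623 [130  70  31  11 153] [0.3136 0.065  0.012 ] [0.3141 0.0657 0.014 ]
(262.5072937011719, 182.13153076171875) 20.097164154052734 [243 163  40  40 661] [0.4381 0.1497 0.012 ] [0.4376 0.1498 0.014 ]
(309.5, 248.5) 24.909936904907227 [289 224  37  50 594] [0.5235 0.1846 0.012 ] [0.5224 0.1844 0.014 ]
0.056099847763809614 (array([0.001 , 0.0006, 0.142 ]), np.float64(-0.005020763411999196))
```

View pics/w4.png

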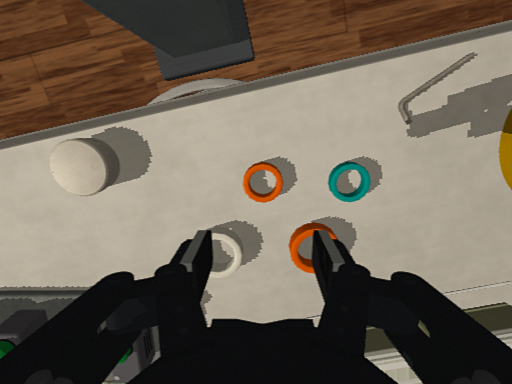

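The ring sits at (262,182), between the open jaws and clear of the turquoise ring (350,182) and the big orange one (310,248). I descend and grip.

move_arm(
  increments=[
    [[0.0015, 0.0004, 0.033, 0, 0, 0, 0.056], [0, 0, 0.033, 0, 0, 0, 0.056], [0, 0, 0.033, 0, 0, 0, 0.056], [0, 0, 0.025, 0, 0, 0, 0.056], [0, 0, 0.013, 0, 0, 0, 0.056], [0, 0, 0.005, 0, 0, 0, 0.056], [0, 0, 0, 0, 0, 0, 0.056], [0, 0, 0, 0, 0, 0, 0.036], [0, 0, 0, 0, 0, 0, 0.036], [0, 0, 0, 0, 0, 0, 0.036], [0, 0, 0, 0, 0, 0, 0.036], [0, 0, 0, 0, 0, 0, 0.036]],
  ],
  squeeze=25,
)

```text
time: 10.12
eef_pos: [0.438, 0.1514, 0.0188]
orientation: [0.33, 3.123, 0.001]
ft_force: [-0.4, -0.4, 4.2]
grip_width: 0.0401
finger_force: 25.6
```

move_arm(
  increments=[
    [[0, 0, -0.005, 0, 0, 0, 0.036], [0, 0, -0.03, 0, 0, 0, 0.036], [0, 0, -0.035, 0, 0, 0, 0.036], [0, 0, -0.035, 0, 0, 0, 0.036], [0, 0, -0.035, 0, 0, 0, 0.036], [0, 0, 0, 0, 0, 0, 0.036], [0, 0, 0, 0, 0, 0, 0.036]],
  ],
)

```text
time: 10.7
eef_pos: [0.4384, 0.1516, 0.1602]
orientation: [0.33, 3.12, 0.004]
ft_force: [-0.5, 0.9, -0.7]
grip_width: 0.0402
finger_force: 25.6
```

```bash
python3 r.py pics/w5.png
```

```text
t 10.85 pos [0.4367 0.151  0.1578] sd [0.0004 0.0002 0.0006] F [ 0.07  0.24 -0.93] Fz [-1.19 -1.08 -0.53]
(32.04794692993164, 25.77719497680664) 35.06231689453125 [   0    0   68   41 1324] [ 0.2525 -0.0174  0.012 ] [ 0.2533 -0.0161  0.014 ]
(286.5, 3.0) 18.741764068603516 [268   0  38   8 194] [0.2825 0.2051 0.012 ] [0.2831 0.2048 0.014 ]
(308.0, 50.0) 175.28273010253906 [ 140    0  337  101 7165] [0.3226 0.2172 0.012 ] [0.323  0.2168 0.014 ]
(103.0, 23.5) 18.554075241088867 [ 85  16  37  21 412] [0.264  0.0444 0.012 ] [0.2647 0.0453 0.014 ]
(78.42555236816406, 88.35582733154297) 82.82810974121094 [   0   32  161   84 5113] [0.3096 0.0023 0.012 ] [0.31   0.0035 0.014 ]
(265.59930419921875, 248.20703125) 41.596946716308594 [ 225  209   75   76 2596] [0.5076 0.1393 0.012 ] [0.5066 0.1394 0.014 ]
(325.5, 244.5) 19.91240692138672 [313 229  27  32 235] [0.5169 0.2043 0.012 ] [0.5158 0.204  0.014 ]
0.040488275709224995 (array([-0.0027, -0.    ,  0.1388]), np.float64(-0.0018636676856789158))
```

View pics/w5.png

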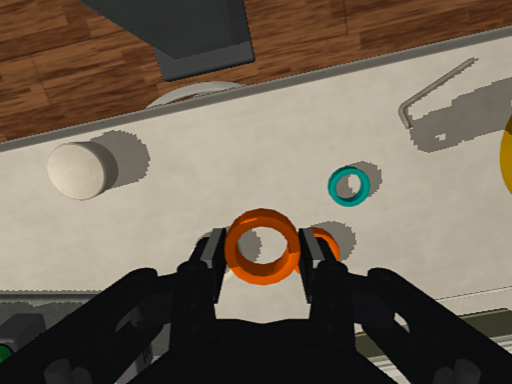

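```bash
python3 - <<'E'
from h import *
np.set_printoptions(precision=4,suppress=True)
samp(3); o=get_obs(); m=camera_model("wrist"); Rm=R.from_rotvec(o["orientation"]).as_matrix(); p=o["eef_pos"]
im=cv2.imread("pics/w5.png")
b=max(blobs(im[200:290,215:310],*ORANGE,150),key=lambda b:b[1][4]); pts=np.argwhere(b[2])[:,::-1]+[215,200]
pts=pts[pts[:,0]<300]
# project model ring for offset fit
def model(dx,dy):
    k=np.zeros((384,512),np.uint8); a=np.linspace(0,2*np.pi,60); q=[]
    for z in(.0045,.0185):
        for t in a: q.append(proj(m,p+Rm@[dx+.021*np.cos(t),dy+.021*np.sin(t),z]))
    return np.array(q)
print("img",pts.min(0),pts.max(0))
for dx in(-.004,-.002,0,.002,.004):
    q=model(dx,0); print(dx,q.min(0),q.max(0))
print(inc([.5734,-.0355,.16],1.362))
E
```

```text
t 11.05 pos [0.4365 0.1508 0.1568] sd [0.0001 0.     0.0001] F [-0.05 -0.24  0.32] Fz [-0.39  0.51  0.83]
img [225 209] [299 284]
-0.004 [222.9672 211.1595] [301.4982 290.8503]
-0.002 [222.8145 207.8017] [301.6479 287.7474]
0 [222.6606 204.4193] [301.7988 284.6215]
0.002 [222.5055 201.012 ] [301.9509 281.4724]
0.004 [222.3492 197.5796] [302.1042 278.2998]
(array([-0.1726, -0.1536, -0.0033]), np.float64(-0.0019769959576709795), array([[-0.9779,  0.2092, -0.0026],
       [ 0.2092,  0.9779, -0.0011],
       [ 0.0023, -0.0017, -1.    ]]))
```

The ring (262,247) is held, centred to about 1 mm between the pads. I carry it to a hover over the snapping key.

move_arm(
  increments=[
    [[-0.0286, -0.0256, 0, 0, 0, 0, 0.036], [-0.0286, -0.0256, 0, 0, 0, 0, 0.036], [-0.0286, -0.0256, 0, 0, 0, 0, 0.036], [-0.0286, -0.0256, 0, 0, 0, 0, 0.036], [-0.0286, -0.0256, 0, 0, 0, 0, 0.036], [-0.0286, -0.0256, 0, 0, 0, 0, 0.036], [0, 0, 0.026, 0, 0, 0, 0.036], [0, 0, 0.026, 0, 0, 0, 0.036], [0, 0, 0, 0, 0, 0, 0.036], [0, 0, 0, 0, 0, 0, 0.036], [0, 0, 0, 0, 0, 0, 0.036]],
  ],
)

```text
time: 11.97
eef_pos: [0.5734, -0.0344, 0.1065]
orientation: [0.329, 3.124, 0.0]
ft_force: [-0.3, -0.8, 0.1]
grip_width: 0.0405
finger_force: 25.6
```

```bash
python3 - <<'E'
from h import *
np.set_printoptions(precision=4,suppress=True)
samp(4); print(inc([.5725,-.0357,.105],1.362)[:2])
w=camera("wrist");s=camera("scene");cv2.imwrite("pics/s6.png",s);cv2.imwrite("pics/w6f.png",w)
c=cv2.resize(s[130:230,180:310],(390,300),interpolation=cv2.INTER_CUBIC)
d=cv2.resize(w[160:310,180:350],(408,360),interpolation=cv2.INTER_CUBIC)
o=np.zeros((370,800,3),np.uint8);o[:300,:390]=c;o[:360,392:]=d;cv2.imwrite("pics/w6.png",o)
# expected: cap & ring tool-fixed in wrist
m=camera_model("wrist")
for b in blobs(w,*GREEN,30): print("green",b[0],b[1],at_z(m,*b[0],.061))
ms=camera_model("scene")
for b in blobs(s,*ORANGE,60): print("scene orange",b[0],b[1])
p=get_obs()["eef_pos"];print("pred ring",proj(ms,p-[0,0,.0115]),"cap",proj(ms,[.5734,-.0355,.061]))
E
```

```text
t 12.17 pos [ 0.5739 -0.0345  0.1074] sd [0.0001 0.     0.0002] F [0.2  0.08 0.13] Fz [ 0.11  0.67 -0.17 -0.07]
(array([ 0.0011, -0.0014,  0.0024]), np.float64(-0.0011350767663411698))
green [ 81.7171 219.2911] [ 62 203  40  34 979] [ 0.547  -0.1538  0.061 ]
green [171.8279 219.2465] [155 203  35  33 860] [ 0.5597 -0.0942  0.061 ]
green [261.     206.0312] [249 203  25   7  96] [ 0.5631 -0.0333  0.061 ]
green [  5.693  218.6456] [  0 204  15  29 316] [ 0.5358 -0.2038  0.061 ]
green [261.5875 230.8187] [250 227  24   9 160] [ 0.5808 -0.0367  0.061 ]
scene orange [236.5574 175.1639] [229 169  14  14 122]
scene orange [188.5476 277.162 ] [176 265  26  26 389]
scene orange [ 44.4538 351.7899] [  0 337 102  46 238]
pred ring (np.float64(233.71121805776687), np.float64(174.91796653775376)) cap (np.float64(234.73361521446122), np.float64(186.24782245470277))
```

View pics/w6.png

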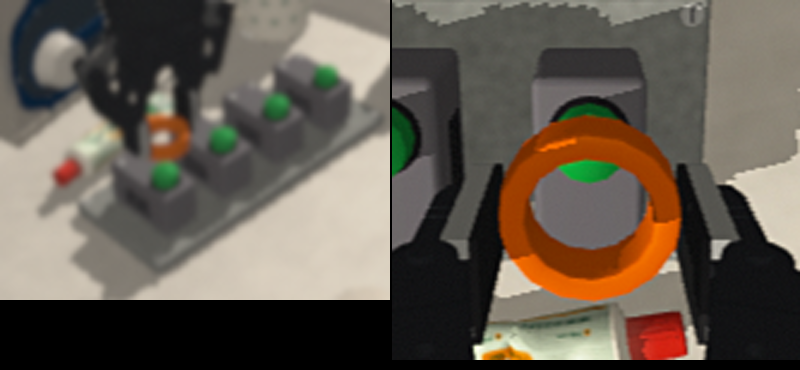

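The wrist crop shows the cap through the ring's hole, with the cap's whole outline centred on pixel (261,219). That makes the ring about 2 mm too far ahead. I correct and descend.

move_arm(
  increments=[
    [[0.0018, -0.0003, 0, 0, 0, 0, 0.036], [0, 0, 0.008, 0, 0, 0, 0.036], [0, 0, 0.007, 0, 0, 0, 0.036], [0, 0, 0.005, 0, 0, 0, 0.036], [0, 0, 0.004, 0, 0, 0, 0.036], [0, 0, 0.003, 0, 0, 0, 0.036], [0, 0, 0.003, 0, 0, 0, 0.036], [0, 0, 0, 0, 0, 0, 0.036], [0, 0, 0, 0, 0, 0, 0.036]],
  ],
)

```text
time: 13.02
eef_pos: [0.5712, -0.0349, 0.0758]
orientation: [-0.331, -3.124, 0.0]
ft_force: [-0.4, 0.9, -0.9]
grip_width: 0.0402
finger_force: 25.6
```

```bash
python3 - <<'E'
from h import *
samp(4)
w=camera("wrist");s=camera("scene");cv2.imwrite("pics/w7f.png",w)
c=cv2.resize(s[130:230,180:310],(390,300),interpolation=cv2.INTER_CUBIC)
d=cv2.resize(w[160:310,180:350],(408,360),interpolation=cv2.INTER_CUBIC)
o=np.zeros((370,800,3),np.uint8);o[:300,:390]=c;o[:360,392:]=d;cv2.imwrite("pics/w7.png",o)
E
```

```text
t 13.22 pos [ 0.5714 -0.0349  0.0762] sd [0.     0.     0.0001] F [ 0.15 -0.23 -0.08] Fz [ 0.3   0.05 -0.28 -0.4 ]
```

View pics/w7.png

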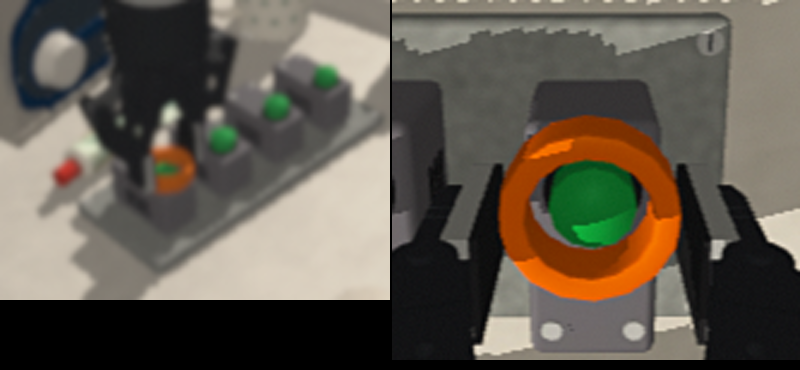

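The cap is inside the ring's hole at crop pixel (592,205), with no contact force. I lower it onto the housing.

move_arm(
  increments=[
    [[0, 0, 0.0015, 0, 0, 0, 0.036], [0, 0, 0.001, 0, 0, 0, 0.036], [0, 0, 0.001, 0, 0, 0, 0.036], [0, 0, 0.0008, 0, 0, 0, 0.036], [0, 0, 0, 0, 0, 0, 0.036], [0, 0, 0, 0, 0, 0, 0.036]],
  ],
)

```text
time: 13.82
eef_pos: [0.5711, -0.0349, 0.0716]
orientation: [-0.33, -3.124, 0.0]
ft_force: [-0.2, -0.9, -0.8]
grip_width: 0.0403
finger_force: 25.6
```

```bash
python3 -c "
from h import *
samp(4)"
```

```text
t 14.02 pos [ 0.5713 -0.0349  0.0717] sd [0. 0. 0.] F [-0.01  0.63 -0.37] Fz [-1.04 -0.5   0.54 -0.46]
```

move_arm(
  increments=[
    [[0, 0, 0.0005, 0, 0, 0, 0.036], [0, 0, 0.0005, 0, 0, 0, 0.036], [0, 0, 0, 0, 0, 0, 0.036]],
  ],
)

```text
time: 14.27
eef_pos: [0.5713, -0.0349, 0.071]
orientation: [0.33, 3.124, -0.0]
ft_force: [-0.8, 0.1, 1.5]
grip_width: 0.0404
finger_force: 25.8
```

```bash
python3 -c "
from h import *
samp(4)"
```

```text
t 14.47 pos [ 0.5713 -0.0349  0.071 ] sd [0. 0. 0.] F [-0.03 -0.15  2.95] Fz [2.35 2.55 3.42 3.49]
```

Contact at about 3 N, so the ring rests on the housing. I release and lift.

move_arm(
  increments=[
    [[0, 0, 0, 0, 0, 0, 0.044], [0, 0, 0, 0, 0, 0, 0.048], [0, 0, 0, 0, 0, 0, 0.052], [0, 0, 0, 0, 0, 0, 0.052], [0, 0, -0.003, 0, 0, 0, 0.052], [0, 0, -0.01, 0, 0, 0, 0.052], [0, 0, -0.03, 0, 0, 0, 0.052], [0, 0, -0.035, 0, 0, 0, 0.052], [0, 0, -0.035, 0, 0, 0, 0.052], [0, 0, -0.035, 0, 0, 0, 0.052], [0, 0, 0, 0, 0, 0, 0.052]],
  ],
)

```text
time: 15.38
eef_pos: [0.5757, -0.0355, 0.2273]
orientation: [0.329, 3.108, 0.002]
ft_force: [0.9, -0.2, 0.7]
grip_width: 0.052
finger_force: 0.0
```

```bash
python3 - <<'E'
from h import *
np.set_printoptions(precision=4,suppress=True)
samp(2)
w=camera("wrist");m=camera_model("wrist");s=camera("scene")
for b in blobs(w,*ORANGE,200):
    c,r=cv2.minEnclosingCircle(np.argwhere(b[2])[:,::-1].astype(np.float32)); print(c,r,at_z(m,*c,.064))
c=cv2.resize(s[130:230,180:310],(390,300),interpolation=cv2.INTER_CUBIC)
d=cv2.resize(w[110:260,180:350],(408,360),interpolation=cv2.INTER_CUBIC)
o=np.zeros((370,800,3),np.uint8);o[:300,:390]=c;o[:360,392:]=d;cv2.imwrite("pics/w8.png",o)
E
```

```text
t 15.48 pos [ 0.573  -0.0351  0.2226] sd [0.0009 0.0002 0.0013] F [ 0.77  0.32 -0.22] Fz [-0.59  0.15]
(443.0, 91.0) 30.000099182128906 [0.5192 0.1558 0.064 ]
(261.7118225097656, 180.4367218017578) 19.788084030151367 [ 0.5695 -0.0349  0.064 ]
```

View pics/w8.png

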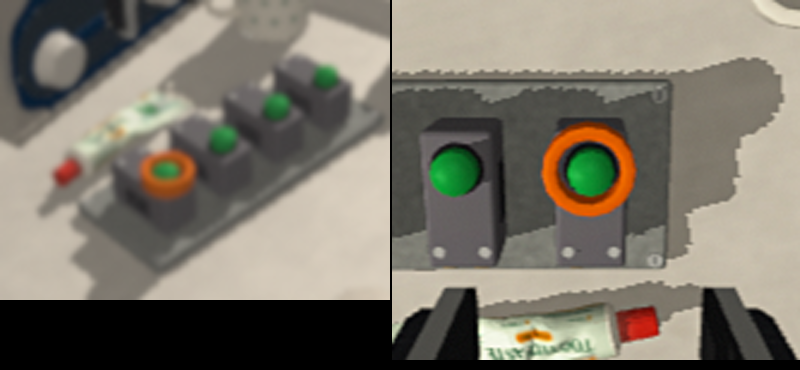

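The ring lies flat on the housing around the cap (crop 590,170), the gripper is clear, and the tube is untouched.

```bash
python3 -c "
from station import *
print(close_job())"
```

```text
the job is handed in; nothing more can be done
None
```

The first button I pressed, the one with the red tube cap behind it, snapped at about 6.5 N, so the other three were not pressed; the small orange ring now lies flat on its housing round the cap, the tube, tin and bottle were not touched, and the job was handed in at about 15.5 s.

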